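Make up the shaft kit and the bore kit of gauges

ROBOT

A 6-joint arm with a two-finger parallel gripper is mounted at the origin on the work surface. World frame = base frame: x ahead of the robot, y to its left, z up, the work surface at z = 0. Lengths are in m, angles in rad, forces in N, time in s.
With the tool pointing down it reaches from about 0.35 to 0.85 m from the base axis. Payload 8.1 kg.
Tool frame: the origin (TCP) lies midway between the tips of the shut fingers; the grasp point (between the pads) lies 19 mm behind it; z points along the fingers, y is the line along which they close (so a half turn about z gives the same grasp; the last joint's range is limited). The gripper opens to 93 mm and grips with 3 to 60 N. Pads are 15 mm wide; open, the fingers measure 128 mm over their backs; the gripper's body (75 mm by 188 mm) begins 65 mm behind the grasp point.
Start: joints at [-1.327, 0.13, 1.488, -0, 1.523, -0.085], TCP at [0.194, -0.568, 0.219] pointing down, gripper open.
Joint ranges: [-2.96, 2.96], [-0.89, 2.26], [0.02, 2.5], [-1.34, 4.48], [0, 2.73], [-2.66, 2.66]. Speed limits (rad/s): [2.39, 2.39, 2.79, 3.14, 3.14, 3.14].

INTERFACE

Orientations are given as a rotation vector (axis times angle).
In Python, from plant import read_state, read_camera, get_calibration, close_job gives the robot as it stands.
- The arm moves only by the shell command python3 -m crank 'ROWS' [FORCE]. ROWS is JSON, a list that holds one entry, the list of rows, each a list of 7 numbers: the gripper's target within -1 to 1 (fully open at 1, half-way at 0, shut at -1), then the shift along the tool's x, y, z as a fraction of full scale, then the turn, a rotation vector about the tool's x, y, z as a fraction of full scale. In form: [[[grip, x, y, z, rx, ry, rz], ...]]. A call has exactly 5 rows; each row is the pose to reach, as a shift and turn from the pose commanded when the call began, along the tool's axes at that moment; what a row does not reach only later rows make up. Full scale, the value 1, is 0.5 m for a shift and 90 degrees for a turn. A row lasts 1/8 s, in which the tool goes at most 62.5 mm and 10.7 degrees, less where a joint would pass 70% of its speed; a pose out of reach is approached as far as the arm can. A call with a number of a shift or a turn outside -1 to 1 is refused whole. A call with a gripper value outside its range is refused whole. The fingers move at their own pace and stop on an object; FORCE is the grip in N (left out, the last holds). Time passes only in rows, so rows that repeat a pose let the fingers close, or fill a call up. It gives the time, the measured TCP pose, the force, the opening and the grip force at its end, in the units of the state.
- read_state(): the state, without advancing time (a new reading comes with each control period).
- read_camera(name): name is "scene" or "top" or "wrist"; returns the picture (480x640x3 uint8, red, green, blue); there is no depth.
- get_calibration(name): a dict with "fx", "fy", "cx", "cy" (pixels), "eye" and "orientation" of the camera in the world; the wrist camera has in their place "mount" (4x4, takes a point from camera to tool coordinates, whose origin is the TCP and whose axes are the flange's). Camera axes: x right, y down, z forward; pixel columns grow to the right and rows downward; lengths in m; the calibration is good to about 2 mm. A picture is of the moment at which its call begins: read the wrist's pose just before it. get_calibration takes no time and is no camera call.
- close_job(): hands the job in; it is judged then, once.
The state is a dict: "t": time; "q": joint angles; "dq": joint speeds; "joint_torque": joint torques, N m; "tool_pos": TCP position; "orientation": TCP orientation; "force": force on the tool from outside, world axes, zero at the start; "wrist_torque": the same for the moment, N m; "opening": finger opening in m; "gripper_force": force on a finger pad.
Only numpy, scipy, OpenCV 4.12 (cv2) and the standard library are available. Lean on these libraries where they do the work, as an engineer would, in place of code of your own. Each camera call takes 0.05 s, during which the arm holds its last target. There are 200 camera calls.

TASK

Make up two gauge kits for the shop floor from the stock on the black mat. The shaft kit goes in the oblong tray: the V-block, vee up, in one compartment and the largest ring gauge, flat, in the other; the bore kit goes in the nearly square tray: the plug gauge lying lengthwise in the narrow compartment and the smallest ring gauge flat in the wide one. Each piece must rest on its compartment's floor, clear of the walls' rims; set the gauges down gently, never drop them, and leave the middle ring gauge and the loupe where they are.

Things in the scene. Friction and masses are not known exactly. Their poses are not given: they have to be found in the camera images.
- vblock_c (a point): The V-block: a ground steel block 50 mm long (its x), 40 mm wide (its y) and 38 mm high, with an open vee along x in its top; grip it across its 40 mm width, from outside. The point is the middle of the block, 19 mm above its underside; z up. It starts on the black rubber mat (mat top 3 mm above the table).
- ring_large_c (a point): The largest of three plain steel ring gauges: a thick-walled ring lying flat, 52 mm outside diameter, 26 mm bore, 28 mm high. The point is its centre, half-way up (14 mm above its underside); z is its axis. It starts on the black rubber mat (mat top 3 mm above the table).
- ring_mid_c (a point): The middle-sized of three plain steel ring gauges: a thick-walled ring lying flat, 40 mm outside diameter, 19 mm bore, 24 mm high. The point is its centre, half-way up (12 mm above its underside); z is its axis. It starts on the black rubber mat (mat top 3 mm above the table). Not wanted in either kit.
- ring_small_c (a point): The smallest of three plain steel ring gauges: a thick-walled ring lying flat, 28 mm outside diameter, 12 mm bore, 20 mm high. The point is its centre, half-way up (10 mm above its underside); z is its axis. It starts on the black rubber mat (mat top 3 mm above the table).
- plug_c (a point): The plug gauge: a double-ended bar lying flat along its x. A 60 mm long eight-sided aluminium handle, 20 mm across flats, stands in the middle, with a steel cylinder of 14 mm diameter at each end (23 mm long at +x, 14 mm long at -x); 97 mm over all. It rests on a flat of the handle, two other flats upright. The point is the middle of the handle, 10 mm above its underside. It starts on the black rubber mat (mat top 3 mm above the table).
- loupe_c (a point): A stand loupe: white plastic tube 34 mm across the foot, 36 mm high, with a lens on top. The point is its centre, 18 mm above its underside. It stands upright on the mat and is not wanted in either kit.
- tray_oblong: The oblong tray, fixed to the table: white plastic, grey floor, 219 mm (its x) by 106 mm (its y). Origin: centre of its underside, on the table. Floor 4 mm thick; outer walls 3 mm, dividing wall 5 mm thick, all rising to 12 mm above the table. A wall across the middle (at x = 0) makes two equal compartments, each 104 mm (x) by 100 mm (y), centred at x = +54.5 mm and x = -54.5 mm, y = 0.
- tray_square: The nearly square tray, fixed to the table: white plastic, grey floor, 166 mm (its x) by 136 mm (its y). Origin: centre of its underside, on the table. Floor 4 mm thick; outer walls 3 mm, dividing wall 5 mm thick, all rising to 12 mm above the table. One wall parallel to y makes two compartments, both 130 mm long in y: the narrow one, 70 mm wide, centred at x = -45 mm, y = 0, and the wide one, 85 mm wide, centred at x = +37.5 mm, y = 0.

How it is judged:
At the end, for the whole second after the job is handed in: Oblong tray: V-block (vee up) and largest ring, one to a compartment. Square tray: plug gauge along the narrow compartment (0.35 rad), smallest ring in the wide one. All flat on the floor (3 mm, 0.12 rad), released, at rest, none dropped from over 25 mm; middle ring and loupe moved under 20 mm (((x of vblock_c in the frame of tray_oblong between -0.088 and -0.021 m and y of vblock_c in the frame of tray_oblong between -0.033 and 0.033 m and z of vblock_c in the frame of tray_oblong between 0.02 and 0.026 m and x of ring_large_c in the frame of tray_oblong between 0.021 and 0.088 m and y of ring_large_c in the frame of tray_oblong between -0.028 and 0.028 m and z of ring_large_c in the frame of tray_oblong between 0.015 and 0.021 m) or (x of vblock_c in the frame of tray_oblong between 0.021 and 0.088 m and y of vblock_c in the frame of tray_oblong between -0.033 and 0.033 m and z of vblock_c in the frame of tray_oblong between 0.02 and 0.026 m and x of ring_large_c in the frame of tray_oblong between -0.088 and -0.021 m and y of ring_large_c in the frame of tray_oblong between -0.028 and 0.028 m and z of ring_large_c in the frame of tray_oblong between 0.015 and 0.021 m)) and x of plug_c in the frame of tray_square between -0.073 and -0.017 m and y of plug_c in the frame of tray_square between -0.024 and 0.024 m and z of plug_c in the frame of tray_square between 0.011 and 0.017 m and angle between the x axis of plug_c and the y axis of tray_square, either way round below 0.35 rad and x of ring_small_c in the frame of tray_square between 0.005 and 0.07 m and y of ring_small_c in the frame of tray_square between -0.055 and 0.055 m and z of ring_small_c in the frame of tray_square between 0.011 and 0.017 m and angle between each of ring_large_c, vblock_c, ring_small_c's own z axis and vertical below 0.12 rad and linear speed of each of ring_large, vblock, plug, ring_small below 0.02 m/s and contact force between the fingers and ring_large below 0.1 N and contact force between the fingers and vblock below 0.1 N and contact force between the fingers and plug below 0.1 N and contact force between the fingers and ring_small below 0.1 N and distance of each of ring_mid_c, loupe_c from where it was at the start of the episode below 0.02 m); the robot touches nothing.
It fails at once if a gauge is dropped (let go more than 25 mm above its resting height) ((height (world z) of ring_large_c above 0.043 m and contact force between the fingers and ring_large below 0.02 N) or (height (world z) of vblock_c above 0.048 m and contact force between the fingers and vblock below 0.02 N) or (height (world z) of plug_c above 0.039 m and contact force between the fingers and plug below 0.02 N) or (height (world z) of ring_small_c above 0.039 m and contact force between the fingers and ring_small below 0.02 N)).
It fails at once if the middle ring gauge is pushed about or taken (more than 20 mm) (distance of ring_mid_c from where it was at the start of the episode above 0.02 m).
It fails at once if the loupe is pushed about or taken (more than 20 mm) (distance of loupe_c from where it was at the start of the episode above 0.02 m).
It also fails if it takes over 90 s, if anything falls off the work surface, if the arm or the gripper's body presses on something with over 40 N, if the wrist force passes 120 N, or if a joint passes its speed limit or range.

## Working session

There is one attempt and no reset: what is moved stays moved. The work goes in short steps, Python scripts to look and compute and a shell command to move; the robot and the scene stay as the last step left them, time stands still between calls to the robot, and variables do not carry over. Pictures are saved under pics/ and viewed, at most 14 in all, crops included, and the job is handed in when it is done.

```bash
mkdir -p pics; ls; python3 - <<'E'
from plant import *
import cv2
for n in("top","scene"):
    im=read_camera(n); cv2.imwrite(f"pics/{n}1.png",im[:,:,::-1]); print(n,get_calibration(n))
print(get_calibration("wrist")); print(read_state())
E
```

```text
pics
top {'fx': 572.067223104258, 'fy': 572.067223104258, 'cx': 308.48751151631575, 'cy': 240.6425411411569, 'eye': array([ 0.47622626, -0.01478827,  1.22909578]), 'orientation': array([-2.18199986,  2.18805109, -0.02593049])}
scene {'fx': 556.994445387686, 'fy': 556.994445387686, 'cx': 319.48494617117524, 'cy': 240.7147591311543, 'eye': array([1.32478462, 0.25810969, 0.63547595]), 'orientation': array([-1.45735506, -1.92164261,  0.99193035])}
{'fx': 337.0798585540864, 'fy': 337.0798585540864, 'cx': 316.7844658959268, 'cy': 239.24236099433367, 'mount': array([[-5.37719048e-05, -9.55444864e-01, -2.95169628e-01,
         8.18565183e-02],
       [ 9.99999987e-01, -5.87528026e-06, -1.63154990e-04,
         1.29420439e-03],
       [ 1.54151393e-04, -2.95169632e-01,  9.55444852e-01,
        -1.66116838e-01],
       [ 0.00000000e+00,  0.00000000e+00,  0.00000000e+00,
         1.00000000e+00]])}
{'t': 0.1, 'q': array([-1.32738575e+00,  1.31093418e-01,  1.48917660e+00,  4.14671829e-06,
        1.52302504e+00, -8.54085420e-02]), 'dq': array([-2.32159777e-03, -1.28229744e-03, -1.27860170e-03, -1.10109771e-05,
        4.33580966e-04, -8.92511791e-04]), 'joint_torque': array([ 5.16465698e-04, -5.61342108e+01, -4.93094087e+01,  7.69631588e-02,
        2.91003438e-02, -7.06519472e-05]), 'tool_pos': array([ 0.1936456 , -0.56733486,  0.21768431]), 'orientation': array([-3.09755431e+00, -5.13905967e-01,  2.04443262e-04]), 'force': array([-0.0883359 ,  0.39350139, -0.27321342]), 'wrist_torque': array([ 0.0254959 ,  0.0215248 , -0.01719055]), 'gripper_force': 0.0, 'opening': 0.09308458488973968}
```

View pics/top1.png

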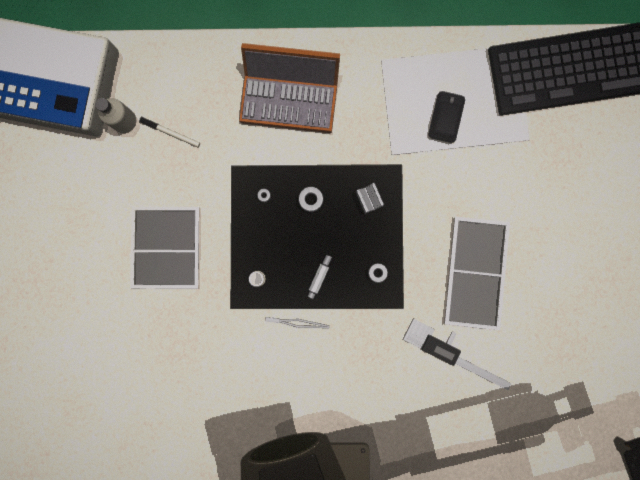

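View pics/scene1.png

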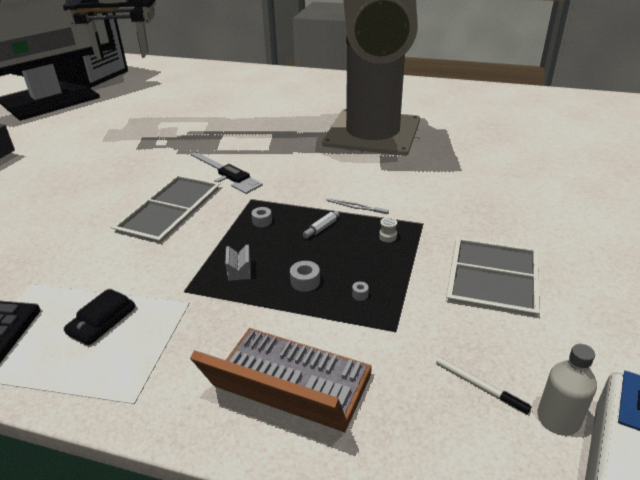

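The top view shows the stock on the mat: small ring (264,195), large ring (311,198), V-block (370,198), loupe (257,279), plug (319,277), middle ring (378,272). The square tray is at (166,248), with its narrow compartment towards the robot, and the oblong tray is at (475,273).

```bash
cat > h.py <<'E'
import numpy as np, cv2
from scipy.spatial.transform import Rotation as Ro
from plant import *
def cam(n,s=None):
    c=get_calibration(n); K=np.array([[c['fx'],0,c['cx']],[0,c['fy'],c['cy']],[0,0,1]])
    if n=="wrist":
        R=Ro.from_rotvec(s['orientation']).as_matrix(); M=c['mount']
        return K,R@M[:3,:3],R@M[:3,3]+s['tool_pos']
    return K,Ro.from_rotvec(c['orientation']).as_matrix(),c['eye']
def ray(C,p,z):
    K,R,e=C; d=(R@np.linalg.inv(K)@np.c_[np.atleast_2d(p),np.ones(len(np.atleast_2d(p)))].T).T
    return (e+d*((z-e[2])/d[:,2])[:,None])[:,:2]
def go(x,y,z,yaw):
    "fractions to reach a pose, yaw=direction of tool x (closing line is square to it)"
    s=read_state(); R=Ro.from_rotvec(s['orientation']); T=Ro.from_euler('z',yaw)*Ro.from_rotvec([np.pi,0,0])
    print("shift",np.round(R.inv().apply(np.array([x,y,z])-s['tool_pos'])/.5,3),"turn",np.round((R.inv()*T).as_rotvec()/(np.pi/2),3))
E
python3 - <<'E'
from h import *
im=read_camera("top"); C=cam("top"); hsv=cv2.cvtColor(im,cv2.COLOR_RGB2HSV)
g=cv2.cvtColor(im,cv2.COLOR_RGB2GRAY)
H={(264,195):("small",.023),(311,198):("large",.031),(370,198):("vblock",.03),(257,279):("loupe",.03),(319,277):("plug",.015),(378,272):("mid",.027)}
m=(g>60).astype(np.uint8); m[:168]=0;m[306:]=0;m[:,:235]=0;m[:,401:]=0
for c in cv2.findContours(m,cv2.RETR_EXTERNAL,cv2.CHAIN_APPROX_NONE)[0]:
    if len(c)<12: continue
    (u,v),wh,a=cv2.minAreaRect(c); k=min(H,key=lambda k:np.hypot(k[0]-u,k[1]-v))
    w=ray(C,cv2.boxPoints(((u,v),wh,a)),H[k][1]); e=[w[1]-w[0],w[2]-w[1]]
    print(H[k][0],np.round((u,v),1),w.mean(0).round(4),[(round(float(np.hypot(*x)),4),round(float(np.arctan2(x[1],x[0])),3)) for x in e])
# tray floors: grey compartments
m=((g>70)&(g<130)&(hsv[...,1]<30)).astype(np.uint8)
for x0,x1 in((130,202),(440,512)):
    mm=m.copy(); mm[:,:x0]=0;mm[:,x1:]=0;mm[:200]=0;mm[332:]=0
    mm=cv2.morphologyEx(mm,cv2.MORPH_OPEN,np.ones((3,3)))
    for c in cv2.findContours(mm,cv2.RETR_EXTERNAL,cv2.CHAIN_APPROX_NONE)[0]:
        if cv2.contourArea(c)<300: continue
        r=cv2.minAreaRect(c); w=ray(C,cv2.boxPoints(r),.006); e=[w[1]-w[0],w[2]-w[1]]
        print("comp",np.round(r[0],1),w.mean(0).round(4),[(round(float(np.hypot(*x)),4),round(float(np.arctan2(x[1],x[0])),3)) for x in e])
cv2.imwrite("pics/vb.png",cv2.resize(im[180:215,350:390,::-1],None,fx=12,fy=12,interpolation=cv2.INTER_NEAREST))
E
```

```text
loupe [256.5 278.5] [0.455  0.1237] [(0.0358, -1.573), (0.0314, -3.14)]
mid [377.8 272.6] [ 0.4668 -0.1303] [(0.0397, -0.328), (0.0396, -1.896)]
plug [319.2 276.6] [ 0.4586 -0.0077] [(0.0986, -0.421), (0.0215, -1.992)]
small [263.5 194.5] [0.6329 0.11  ] [(0.0271, -0.786), (0.0272, -2.36)]
large [310.5 198.5] [0.6229 0.0101] [(0.0507, -0.787), (0.0508, -2.363)]
vblock [369.5 197.4] [ 0.6248 -0.1139] [(0.0445, -1.169), (0.0531, -2.747)]
comp [164. 268.] [0.4775 0.326 ] [(0.13, -1.574), (0.0686, -3.134)]
comp [164.5 229.5] [0.5605 0.3257] [(0.1283, -1.575), (0.0842, -3.134)]
comp [473.9 298.4] [ 0.4119 -0.3346] [(0.1051, -0.109), (0.0959, -1.668)]
comp [479.5 246.8] [ 0.521  -0.3482] [(0.1035, -0.119), (0.0993, -1.681)]
```

View pics/vb.png

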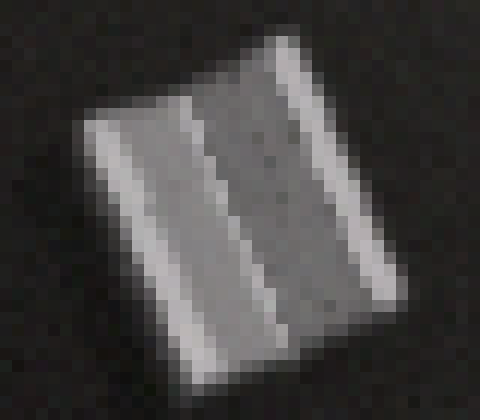

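The crop shows the V-block's ridges running from (90,125) to (205,380), so its long axis is at a yaw of about 0.41 rad. I'll start with the V-block.

```bash
python3 -c "
from h import *
go(.625,-.114,.15,.41)"
```

```text
shift [ 1.109 -0.58   0.137] turn [-0.001 -0.    -0.052]
```

```bash
python3 -m crank '[[[1,0.11,-0.058,0,0,0,0],[1,0.22,-0.116,0,0,0,0],[1,0.33,-0.174,0,0,0,0],[1,0.44,-0.232,0,0,0,0],[1,0.55,-0.29,0,0,0,0]]]' 40
python3 -m crank '[[[1,0.11,-0.058,0,0,0,0],[1,0.22,-0.116,0.05,0,0,0],[1,0.33,-0.174,0.1,0,0,-0.02],[1,0.44,-0.232,0.137,0,0,-0.05],[1,0.559,-0.29,0.137,0,0,-0.052]]]'
python3 - <<'E'
from h import *
go(.625,-.114,.01,.41)
s=read_state(); im=read_camera("wrist"); cv2.imwrite("pics/w1.png",im[:,:,::-1])
E
```

```text
t: 0.78
tool_pos: [0.4082, -0.3401, 0.2185]
orientation: [3.099, 0.514, 0.0]
force: [-0.2, -1.5, -0.0]
opening: 0.0928
gripper_force: 0.0
t: 1.4
tool_pos: [0.6143, -0.1228, 0.1483]
orientation: [-3.074, -0.641, 0.005]
force: [0.8, -0.2, 0.5]
opening: 0.0931
gripper_force: 0.0
shift [ 0.027 -0.007  0.277] turn [-0.001  0.002  0.001]
```

View pics/w1.png

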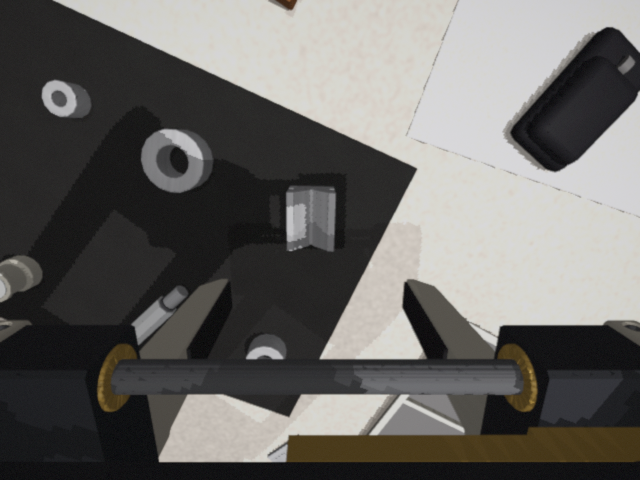

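The wrist view shows the V-block at (311,217), centred between the fingers with its vee aligned. The arm lagged slightly, so I'll let it settle during the descent.

```bash
python3 -m crank '[[[1,0,0,0,0,0,0],[1,0,0,0.06,0,0,0],[1,0,0,0.12,0,0,0],[1,0,0,0.18,0,0,0],[1,0,0,0.18,0,0,0]]]'
python3 -c "
from h import *
go(.625,-.114,.01,.41)"
```

```text
t: 2.08
tool_pos: [0.6115, -0.1252, 0.0579]
orientation: [-3.074, -0.637, 0.008]
force: [-0.5, 0.3, -0.5]
opening: 0.0931
gripper_force: 0.0
shift [ 0.034 -0.01   0.096] turn [-0.002  0.003 -0.001]
```

```bash
python3 -m crank '[[[1,0.034,-0.01,0.03,0,0,0],[1,0.034,-0.01,0.07,0,0,0],[1,0.034,-0.01,0.096,0,0,0],[1,0.034,-0.01,0.096,0,0,0],[-1,0.034,-0.01,0.096,0,0,0]]]'
python3 -m crank '[[[-1,0,0,0,0,0,0],[-1,0,0,0,0,0,0],[-1,0,0,0,0,0,0],[-1,0,0,0,0,0,0],[-1,0,0,0,0,0,0]]]'
```

```text
t: 2.7
tool_pos: [0.6283, -0.1137, 0.0132]
orientation: [3.076, 0.64, 0.0]
force: [0.4, 0.1, 0.3]
opening: 0.087
gripper_force: 0.0
t: 3.32
tool_pos: [0.628, -0.1127, 0.0128]
orientation: [-3.075, -0.64, 0.001]
force: [-1.8, 3.6, 1.5]
opening: 0.0394
gripper_force: 39.9
```

```bash
python3 -m crank '[[[-1,0,0,-0.05,0,0,0],[-1,0,0,-0.12,0,0,0],[-1,0,0,-0.2,0,0,0],[-1,0,0,-0.2,0,0,0],[-1,0,0,-0.2,0,0,0]]]'
python3 -c "
from h import *
go(.521,-.348,.10,-.115)"
```

```text
t: 3.95
tool_pos: [0.627, -0.1131, 0.1104]
orientation: [-3.075, -0.64, 0.004]
force: [-0.3, 0.5, -5.5]
opening: 0.0399
gripper_force: 39.9
shift [-0.382  0.346  0.021] turn [-0.001  0.002  0.335]
```

```bash
python3 -m crank '[[[-1,-0.08,0.07,0,0,0,0.07],[-1,-0.16,0.14,0,0,0,0.14],[-1,-0.24,0.21,0,0,0,0.21],[-1,-0.31,0.28,0,0,0,0.28],[-1,-0.382,0.346,0.021,0,0,0.335]]]'
python3 -m crank '[[[-1,0,0,0,0,0,0],[-1,0,0,0,0,0,0],[-1,0,0,0,0,0,0],[-1,0,0,0,0,0,0],[-1,0,0,0,0,0,0]]]'
python3 - <<'E'
from h import *
go(.521,-.348,.014,-.115)
im=read_camera("wrist"); cv2.imwrite("pics/w2.png",im[:,:,::-1])
E
```

```text
t: 4.58
tool_pos: [0.5204, -0.349, 0.0997]
orientation: [-3.135, 0.187, 0.003]
force: [0.6, -0.2, -4.7]
opening: 0.0398
gripper_force: 39.9
t: 5.2
tool_pos: [0.5226, -0.3475, 0.1025]
orientation: [3.136, -0.18, 0.0]
force: [-0.4, 0.5, -5.1]
opening: 0.0401
gripper_force: 39.9
shift [-0.003  0.001  0.177] turn [ 0. -0.  0.]
```

View pics/w2.png

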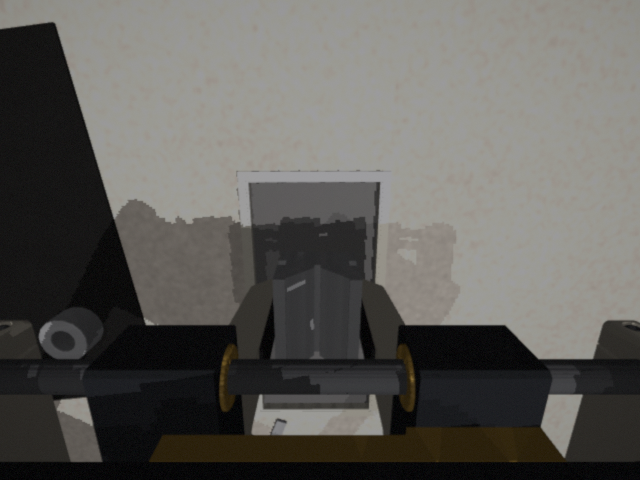

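The wrist view shows the block over the compartment, square to its walls (far rim at row 175, sides at columns 245 and 385). I'll lower it.

```bash
python3 -m crank '[[[-1,-0.003,0.001,0.06,0,0,0],[-1,-0.003,0.001,0.12,0,0,0],[-1,-0.003,0.001,0.15,0,0,0],[-1,-0.003,0.001,0.167,0,0,0],[-1,-0.003,0.001,0.173,0,0,0]]]'
python3 -m crank '[[[-1,0,0,0.001,0,0,0],[-1,0,0,0.002,0,0,0],[-1,0,0,0.003,0,0,0],[-1,0,0,0.004,0,0,0],[-1,0,0,0.004,0,0,0]]]'
```

```text
t: 5.88
tool_pos: [0.5209, -0.3487, 0.0161]
orientation: [3.136, -0.182, 0.001]
force: [-0.5, 0.4, -5.2]
opening: 0.0395
gripper_force: 39.9
t: 6.5
tool_pos: [0.5206, -0.3485, 0.0138]
orientation: [3.136, -0.182, 0.0]
force: [-0.1, 0.2, -4.5]
opening: 0.0395
gripper_force: 39.9
```

```bash
python3 -m crank '[[[-1,0,0,0.001,0,0,0],[-1,0,0,0.002,0,0,0],[-1,0,0,0.002,0,0,0],[-1,0,0,0.002,0,0,0],[-1,0,0,0.002,0,0,0]]]'
```

```text
t: 7.12
tool_pos: [0.5207, -0.3486, 0.0138]
orientation: [3.136, -0.182, 0.0]
force: [-4.7, 3.8, 5.2]
opening: 0.04
gripper_force: 39.9
```

```bash
python3 -m crank '[[[0.2,0,0,0,0,0,0],[0.2,0,0,0,0,0,0],[0.2,0,0,0,0,0,0],[0.2,0,0,-0.03,0,0,0],[0.2,0,0,-0.08,0,0,0]]]'
python3 -m crank '[[[1,0,0,-0.08,0,0,0],[1,0,0,-0.12,0,0,0],[1,0,0,-0.12,0,0,0],[1,0,0,-0.12,0,0,0],[1,0,0,-0.12,0,0,0]]]'
python3 - <<'E'
from h import *
go(.623,.010,.11,0)
im=read_camera("wrist"); cv2.imwrite("pics/w3.png",im[:,:,::-1])
E
```

```text
t: 7.75
tool_pos: [0.52, -0.348, 0.053]
orientation: [-3.135, 0.182, 0.002]
force: [-0.1, 0.5, 0.8]
opening: 0.0558
gripper_force: 0.0
t: 8.38
tool_pos: [0.5195, -0.3477, 0.1107]
orientation: [-3.134, 0.182, 0.004]
force: [-0.0, -0.6, -0.1]
opening: 0.0925
gripper_force: 0.0
shift [ 0.123 -0.734  0.002] turn [-0.001  0.002 -0.074]
```

View pics/w3.png

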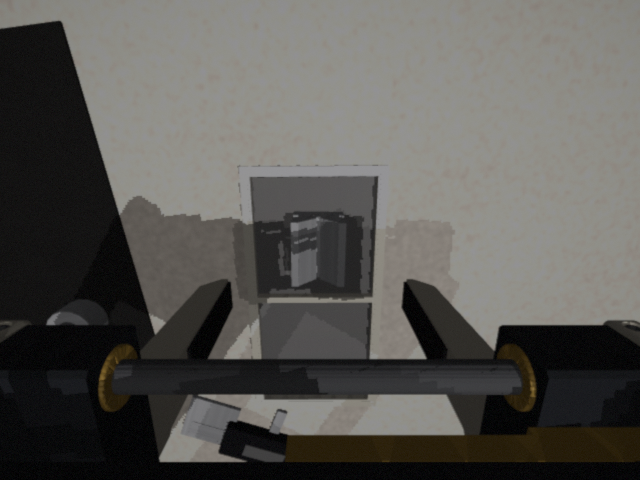

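The V-block sits vee up at (320,250), on the floor of the far compartment and clear of its walls. Next is the large ring.

```bash
python3 -m crank '[[[1,0.02,-0.12,0,0,0,0],[1,0.04,-0.24,0,0,0,0],[1,0.06,-0.36,0,0,0,0],[1,0.08,-0.48,0,0,0,-0.03],[1,0.1,-0.6,0,0,0,-0.074]]]'
python3 -m crank '[[[1,0.01,-0.07,0,0,0,0],[1,0.02,-0.14,0,0,0,0],[1,0.02,-0.14,0,0,0,0],[1,0.02,-0.14,0,0,0,0],[1,0.02,-0.14,0,0,0,0]]]'
python3 - <<'E'
from h import *
s=read_state(); im=read_camera("wrist"); cv2.imwrite("pics/w4.png",im[:,:,::-1])
C=cam("wrist",s); g=cv2.cvtColor(im,cv2.COLOR_RGB2GRAY)
print(s['tool_pos'])
m=(g>70).astype(np.uint8); m[300:]=0
for c in cv2.findContours(m,cv2.RETR_EXTERNAL,cv2.CHAIN_APPROX_NONE)[0]:
    if 400<cv2.contourArea(c)<20000:
        (u,v),wh,a=cv2.minAreaRect(c); print((round(u),round(v)),wh,ray(C,[u,v],.02).round(4))
go(.622,.010,.009,0)
E
```

```text
t: 9.05
tool_pos: [0.6047, -0.0543, 0.1119]
orientation: [-3.141, -0.004, 0.002]
force: [0.7, -0.1, -0.4]
opening: 0.093
gripper_force: 0.0
t: 9.68
tool_pos: [0.6146, 0.0126, 0.1124]
orientation: [3.141, -0.001, -0.001]
force: [-0.4, -0.2, 0.6]
opening: 0.0928
gripper_force: 0.0
[0.61459247 0.01255742 0.11243811]
(426, 292) (43.006980895996094, 17.392526626586914) [[ 0.57   -0.0806]]
(208, 292) (17.24029541015625, 41.93746566772461) [[0.5703 0.1031]]
(192, 219) (36.0, 37.0) [[0.6338 0.1098]]
(317, 233) (67.52925109863281, 66.63482666015625) [[0.6221 0.0107]]
shift [0.015 0.005 0.207] turn [ 0.     0.    -0.001]
```

View pics/w4.png

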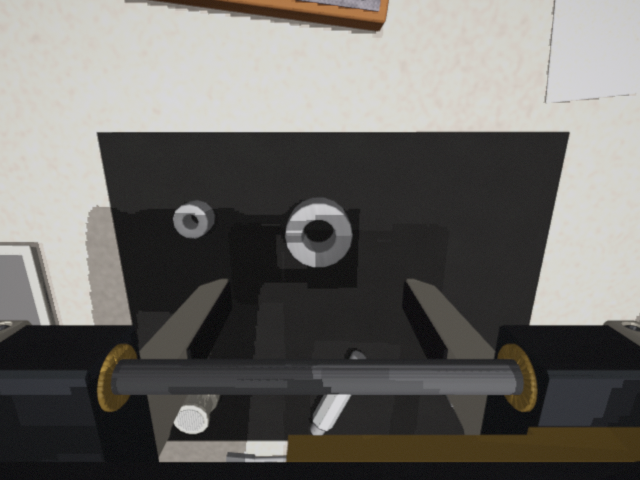

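The wrist view confirms the large ring at (317,233), which is (0.622, 0.011), and the small ring at (192,219), which is (0.634, 0.110). I'll grasp the large ring.

```bash
python3 -m crank '[[[1,0.015,0.005,0.06,0,0,0],[1,0.015,0.005,0.12,0,0,0],[1,0.015,0.005,0.17,0,0,0],[1,0.015,0.005,0.205,0,0,0],[1,0.015,0.005,0.205,0,0,0]]]'
python3 -m crank '[[[-1,0,0,0,0,0,0],[-1,0,0,0,0,0,0],[-1,0,0,0,0,0,0],[-1,0,0,0,0,0,0],[-1,0,0,0,0,0,0]]]'
python3 -m crank '[[[-1,0,0,-0.05,0,0,0],[-1,0,0,-0.12,0,0,0],[-1,0,0,-0.2,0,0,0],[-1,0,0,-0.2,0,0,0],[-1,0,0,-0.2,0,0,0]]]'
python3 -c "
from h import *
go(.411,-.335,.11,-.115)"
```

```text
t: 10.35
tool_pos: [0.621, 0.0108, 0.0087]
orientation: [-3.141, 0.0, 0.005]
force: [-0.2, -0.4, -0.0]
opening: 0.0933
gripper_force: 0.0
t: 10.98
tool_pos: [0.6225, 0.0113, 0.0105]
orientation: [-3.142, -0.001, -0.001]
force: [0.2, -0.5, 1.5]
opening: 0.051
gripper_force: 40.0
t: 11.6
tool_pos: [0.6213, 0.0113, 0.1084]
orientation: [-3.141, -0.001, 0.004]
force: [-0.6, 1.0, -4.3]
opening: 0.0511
gripper_force: 40.0
shift [-0.421  0.692 -0.002] turn [-0.     0.001  0.074]
```

```bash
python3 -m crank '[[[-1,-0.06,0.1,0,0,0,0],[-1,-0.12,0.2,0,0,0,0],[-1,-0.18,0.3,0,0,0,0],[-1,-0.24,0.4,0,0,0,0.03],[-1,-0.3,0.5,0,0,0,0.074]]]'
python3 -c "
from h import *
go(.411,-.335,.11,-.115)"
```

```text
t: 12.22
tool_pos: [0.4697, -0.2392, 0.1074]
orientation: [-3.134, 0.184, 0.006]
force: [0.2, -1.5, -3.2]
opening: 0.0512
gripper_force: 40.0
shift [-0.094  0.204 -0.005] turn [-0.001  0.002 -0.002]
```

```bash
python3 -m crank '[[[-1,-0.04,0.1,0,0,0,0],[-1,-0.09,0.2,0,0,0,0],[-1,-0.09,0.2,0,0,0,0],[-1,-0.09,0.2,0,0,0,0],[-1,-0.09,0.2,0,0,0,0]]]'
python3 -c "
from h import *
go(.411,-.335,.014,-.115)"
```

```text
t: 12.85
tool_pos: [0.4164, -0.3315, 0.1091]
orientation: [-3.135, 0.179, 0.002]
force: [0.8, -1.3, -4.4]
opening: 0.0509
gripper_force: 40.0
shift [-0.01   0.009  0.19 ] turn [-0.001  0.001  0.   ]
```

```bash
python3 -m crank '[[[-1,-0.01,0.009,0.06,0,0,0],[-1,-0.01,0.009,0.12,0,0,0],[-1,-0.01,0.009,0.16,0,0,0],[-1,-0.01,0.009,0.182,0,0,0],[-1,-0.01,0.009,0.19,0,0,0]]]'
python3 -m crank '[[[-1,0,0,0.001,0,0,0],[-1,0,0,0.002,0,0,0],[-1,0,0,0.003,0,0,0],[-1,0,0,0.003,0,0,0],[-1,0,0,0.003,0,0,0]]]'
```

```text
t: 13.48
tool_pos: [0.411, -0.336, 0.0148]
orientation: [-3.136, 0.18, 0.001]
force: [0.2, 0.1, -3.8]
opening: 0.0514
gripper_force: 40.0
t: 14.1
tool_pos: [0.4107, -0.337, 0.0139]
orientation: [3.136, -0.182, 0.0]
force: [0.6, -0.1, -2.5]
opening: 0.0513
gripper_force: 40.0
```

```bash
python3 -m crank '[[[-1,0,0,0.001,0,0,0],[-1,0,0,0.002,0,0,0],[-1,0,0,0.003,0,0,0],[-1,0,0,0.003,0,0,0],[-1,0,0,0.003,0,0,0]]]'
```

```text
t: 14.72
tool_pos: [0.4107, -0.3369, 0.0123]
orientation: [-3.136, 0.182, 0.0]
force: [0.3, 0.6, -4.5]
opening: 0.0514
gripper_force: 40.0
```

```bash
python3 -m crank '[[[-1,0,0,0.001,0,0,0],[-1,0,0,0.002,0,0,0],[-1,0,0,0.002,0,0,0],[-1,0,0,0.002,0,0,0],[-1,0,0,0.002,0,0,0]]]'
```

```text
t: 15.35
tool_pos: [0.4107, -0.3369, 0.0115]
orientation: [3.136, -0.182, 0.0]
force: [-1.9, 2.6, 2.1]
opening: 0.051
gripper_force: 40.0
```

```bash
python3 -m crank '[[[0.24,0,0,0,0,0,0],[0.24,0,0,0,0,0,0],[0.24,0,0,0,0,0,0],[0.24,0,0,-0.03,0,0,0],[0.24,0,0,-0.08,0,0,0]]]'
python3 -m crank '[[[1,0,0,-0.1,0,0,0],[1,0,0,-0.2,0,0,0],[1,0,0,-0.25,0,0,0],[1,0,0,-0.25,0,0,0],[1,0,0,-0.25,0,0,0]]]'
python3 - <<'E'
from h import *
go(.634,.110,.12,0)
im=read_camera("wrist"); cv2.imwrite("pics/w5.png",im[:,:,::-1])
E
```

```text
t: 15.98
tool_pos: [0.4102, -0.3364, 0.0517]
orientation: [-3.135, 0.182, 0.002]
force: [1.0, 0.6, 0.1]
opening: 0.0575
gripper_force: 0.0
t: 16.6
tool_pos: [0.4103, -0.3365, 0.1755]
orientation: [-3.136, 0.182, 0.001]
force: [0.7, -0.4, 0.2]
opening: 0.0926
gripper_force: 0.0
shift [ 0.341 -0.939  0.111] turn [-0.     0.    -0.074]
```

View pics/w5.png

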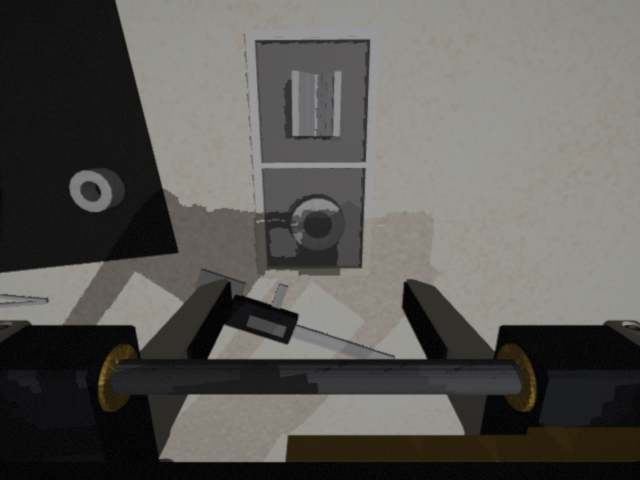

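The V-block (317,105) and the large ring (317,222) both lie flat in their compartments. Next is the small ring.

```bash
python3 -m crank '[[[1,0.042,-0.117,0,0,0,0],[1,0.084,-0.234,0,0,0,0],[1,0.126,-0.351,0,0,0,0],[1,0.168,-0.468,0.03,0,0,0],[1,0.21,-0.585,0.06,0,0,0]]]'
python3 -m crank '[[[1,0.042,-0.117,0,0,0,0],[1,0.084,-0.234,0,0,0,-0.03],[1,0.131,-0.354,0.05,0,0,-0.074],[1,0.131,-0.354,0.05,0,0,-0.074],[1,0.131,-0.354,0.05,0,0,-0.074]]]'
python3 -c "
from h import *
go(.634,.110,.006,0)"
```

```text
t: 17.27
tool_pos: [0.5472, -0.0589, 0.145]
orientation: [-3.136, 0.182, 0.003]
force: [-0.2, -1.4, 0.2]
opening: 0.093
gripper_force: 0.0
t: 17.9
tool_pos: [0.6317, 0.1074, 0.1197]
orientation: [3.141, 0.002, -0.006]
force: [-0.6, -0.4, 0.4]
opening: 0.0927
gripper_force: 0.0
shift [ 0.005 -0.005  0.227] turn [0.    0.002 0.001]
```

```bash
python3 -m crank '[[[1,0.005,-0.005,0.07,0,0,0],[1,0.005,-0.005,0.14,0,0,0],[1,0.005,-0.005,0.19,0,0,0],[1,0.005,-0.005,0.225,0,0,0],[1,0.005,-0.005,0.225,0,0,0]]]' 25
python3 -m crank '[[[-1,0,0,0,0,0,0],[-1,0,0,0,0,0,0],[-1,0,0,0,0,0,0],[-1,0,0,0,0,0,0],[-1,0,0,0,0,0,0]]]'
python3 -m crank '[[[-1,0,0,0,0,0,0],[-1,0,0,-0.05,0,0,0],[-1,0,0,-0.1,0,0,0],[-1,0,0,-0.18,0,0,0],[-1,0,0,-0.18,0,0,0]]]'
python3 -c "
from h import *
go(.560,.326,.11,0)"
```

```text
t: 18.52
tool_pos: [0.6344, 0.1086, 0.0083]
orientation: [3.141, -0.001, -0.004]
force: [-0.5, 0.5, 0.8]
opening: 0.0928
gripper_force: 0.0
t: 19.15
tool_pos: [0.6356, 0.1099, 0.0095]
orientation: [-3.142, -0.001, -0.0]
force: [-1.7, -0.6, -0.2]
opening: 0.0474
gripper_force: 0.0
t: 19.77
tool_pos: [0.6386, 0.1101, 0.1041]
orientation: [-3.141, -0.001, -0.012]
force: [1.5, -0.8, -0.7]
opening: 0.0012
gripper_force: 0.0
shift [-0.157 -0.432 -0.013] turn [-0.    -0.005  0.   ]
```

The fingers had not finished closing when the lift began, so I'll look at the ring.

```bash
python3 -m crank '[[[1,0,0,0,0,0,0],[1,0,0,0,0,0,0],[1,0,0,0,0,0,0],[1,0,0,0,0,0,0],[1,0,0,0,0,0,0]]]'
python3 - <<'E'
from h import *
s=read_state(); im=read_camera("wrist"); cv2.imwrite("pics/w6.png",im[:,:,::-1])
C=cam("wrist",s); g=cv2.cvtColor(im,cv2.COLOR_RGB2GRAY)
print(s['tool_pos'])
m=(g>70).astype(np.uint8); m[300:]=0
for c in cv2.findContours(m,cv2.RETR_EXTERNAL,cv2.CHAIN_APPROX_NONE)[0]:
    if 300<cv2.contourArea(c)<20000:
        (u,v),wh,a=cv2.minAreaRect(c); print((round(u),round(v)),wh,ray(C,[u,v],.016).round(4))
E
```

```text
t: 20.4
tool_pos: [0.6354, 0.1098, 0.0992]
orientation: [-3.142, -0.001, 0.001]
force: [0.1, 0.1, 0.7]
opening: 0.0468
gripper_force: 0.0
[0.6354343  0.1097992  0.09916967]
(380, 289) (20.0, 33.0) [[0.5985 0.0567]]
(254, 289) (20.0, 33.0) [[0.5984 0.1597]]
(315, 251) (34.8192024230957, 35.871673583984375) [[0.6314 0.1101]]
```

View pics/w6.png

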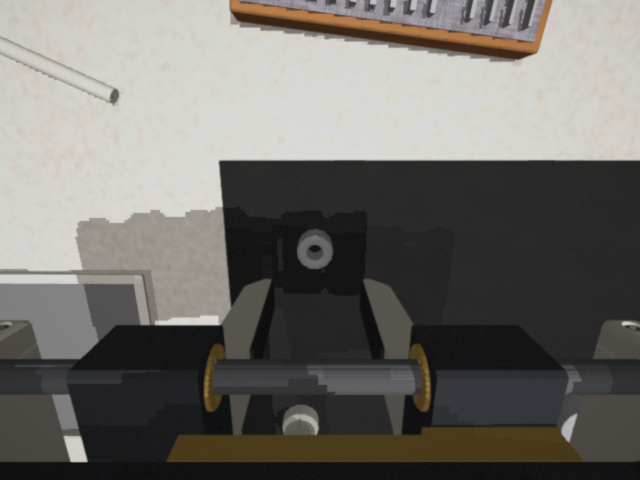

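The ring still stands flat where it was, at (315,251), which is (0.632, 0.110). I'll grasp again and give the fingers time to close.

```bash
python3 -m crank '[[[0.5,-0.005,0,0.06,0,0,0],[0.5,-0.005,0,0.12,0,0,0],[0.5,-0.005,0,0.16,0,0,0],[0.5,-0.005,0,0.185,0,0,0],[0.5,-0.005,0,0.185,0,0,0]]]' 25
python3 -m crank '[[[-1,0,0,0,0,0,0],[-1,0,0,0,0,0,0],[-1,0,0,0,0,0,0],[-1,0,0,0,0,0,0],[-1,0,0,0,0,0,0]]]'
python3 -m crank '[[[-1,0,0,0,0,0,0],[-1,0,0,0,0,0,0],[-1,0,0,0,0,0,0],[-1,0,0,0,0,0,0],[-1,0,0,0,0,0,0]]]'
```

```text
t: 21.08
tool_pos: [0.6325, 0.1098, 0.0062]
orientation: [3.141, 0.001, -0.002]
force: [0.4, 0.3, 1.1]
opening: 0.07
gripper_force: 0.0
t: 21.7
tool_pos: [0.6331, 0.1099, 0.0071]
orientation: [-3.141, -0.001, -0.0]
force: [-1.4, 0.4, 1.6]
opening: 0.0266
gripper_force: 25.0
t: 22.32
tool_pos: [0.6331, 0.1099, 0.0071]
orientation: [-3.141, -0.001, -0.0]
force: [-0.8, 0.8, 3.1]
opening: 0.0265
gripper_force: 25.0
```

```bash
python3 -m crank '[[[-1,0,0,-0.04,0,0,0],[-1,0,0,-0.1,0,0,0],[-1,0,0,-0.16,0,0,0],[-1,-0.03,-0.1,-0.16,0,0,0],[-1,-0.06,-0.2,-0.16,0,0,0]]]'
python3 -m crank '[[[-1,-0.03,-0.1,0,0,0,0],[-1,-0.07,-0.2,0,0,0,0],[-1,-0.086,-0.232,0,0,0,0],[-1,-0.086,-0.232,0,0,0,0],[-1,-0.086,-0.232,0,0,0,0]]]'
python3 -c "
from h import *
go(.560,.326,.0125,0)"
```

```text
t: 22.95
tool_pos: [0.6037, 0.2103, 0.0891]
orientation: [-3.141, 0.002, -0.004]
force: [0.2, 0.4, -1.9]
opening: 0.0264
gripper_force: 25.0
t: 23.58
tool_pos: [0.5607, 0.3244, 0.0873]
orientation: [3.141, -0.001, 0.001]
force: [-0.4, -0.3, -0.8]
opening: 0.0265
gripper_force: 25.0
shift [-0.002 -0.003  0.15 ] turn [ 0. -0. -0.]
```

```bash
python3 -m crank '[[[-1,0,-0.003,0.06,0,0,0],[-1,0,-0.003,0.11,0,0,0],[-1,0,-0.003,0.14,0,0,0],[-1,0,-0.003,0.15,0,0,0],[-1,0,-0.003,0.15,0,0,0]]]'
python3 -m crank '[[[-1,0,0,0.002,0,0,0],[-1,0,0,0.004,0,0,0],[-1,0,0,0.005,0,0,0],[-1,0,0,0.006,0,0,0],[-1,0,0,0.006,0,0,0]]]'
```

```text
t: 24.2
tool_pos: [0.5605, 0.3269, 0.0124]
orientation: [-3.141, 0.0, -0.001]
force: [0.2, 0.4, -1.6]
opening: 0.0264
gripper_force: 25.0
t: 24.82
tool_pos: [0.5599, 0.3273, 0.0089]
orientation: [3.142, 0.001, -0.0]
force: [0.3, -0.5, -0.2]
opening: 0.027
gripper_force: 25.0
```

```bash
python3 -m crank '[[[-1,0,0,0.001,0,0,0],[-1,0,0,0.002,0,0,0],[-1,0,0,0.003,0,0,0],[-1,0,0,0.003,0,0,0],[-1,0,0,0.003,0,0,0]]]'
```

```text
t: 25.45
tool_pos: [0.56, 0.3273, 0.0081]
orientation: [3.142, 0.001, 0.0]
force: [-3.1, -0.7, 5.7]
opening: 0.0267
gripper_force: 25.0
```

```bash
python3 -m crank '[[[0.3,0,0,0,0,0,0],[0.3,0,0,0,0,0,0],[0.3,0,0,0,0,0,0],[0.3,0,0,-0.03,0,0,0],[0.3,0,0,-0.1,0,0,0]]]'
python3 -m crank '[[[0.3,0,0,-0.1,0,0,-0.11],[0.3,0,0.1,-0.15,0,0,-0.22],[0.3,0,0.2,-0.15,0,0,-0.33],[0.3,0,0.3,-0.15,0,0,-0.44],[0.3,0,0.4,-0.15,0,0,-0.55]]]'
python3 -m crank '[[[0.3,0,0,0,0,0,-0.11],[0.3,0,0,0,0,0,-0.22],[0.3,0,0,0,0,0,-0.33],[0.3,0,0,0,0,0,-0.44],[0.3,0,0,0,0,0,-0.55]]]'
python3 -m crank '[[[0.3,0,0,0,0,0,-0.11],[0.3,0,0,0,0,0,-0.22],[0.3,0,0,0,0,0,-0.33],[0.3,0,0,0,0,0,-0.44],[0.3,0,0,0,0,0,-0.55]]]'
python3 - <<'E'
from h import *
im=read_camera("top"); cv2.imwrite("pics/t2.png",im[150:350,100:540,::-1])
go(.4586,-.0077,.13,2.72)
E
```

```text
t: 26.08
tool_pos: [0.5584, 0.3265, 0.0566]
orientation: [3.14, 0.001, -0.006]
force: [0.7, 0.2, 1.0]
opening: 0.0603
gripper_force: 0.0
t: 26.7
tool_pos: [0.5603, 0.1258, 0.134]
orientation: [2.848, 1.324, 0.003]
force: [0.4, 0.6, -0.1]
opening: 0.0604
gripper_force: 0.0
t: 27.32
tool_pos: [0.5604, 0.1273, 0.1338]
orientation: [2.032, 2.394, 0.002]
force: [0.3, 0.8, 0.1]
opening: 0.0601
gripper_force: 0.0
t: 27.95
tool_pos: [0.5604, 0.1273, 0.1338]
orientation: [0.843, 3.025, 0.001]
force: [-0.4, 0.7, -0.2]
opening: 0.0605
gripper_force: 0.0
shift [ 0.038 -0.336  0.007] turn [ 0.     0.001 -0.072]
```

View pics/t2.png

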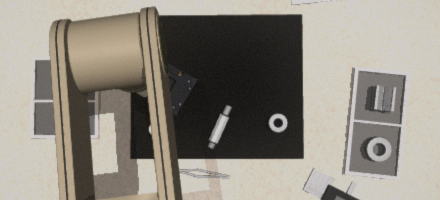

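The top view shows the plug undisturbed at (219,127) in the crop and the oblong kit in place. Next I'll move over the plug.

```bash
python3 -m crank '[[[0.3,0.01,-0.11,0,0,0,0],[0.3,0.02,-0.22,0,0,0,-0.03],[0.3,0.038,-0.336,0,0,0,-0.072],[0.3,0.038,-0.336,0,0,0,-0.072],[0.3,0.038,-0.336,0,0,0,-0.072]]]'
python3 - <<'E'
from h import *
s=read_state(); im=read_camera("wrist"); cv2.imwrite("pics/w7.png",im[:,:,::-1])
C=cam("wrist",s); g=cv2.cvtColor(im,cv2.COLOR_RGB2GRAY)
print(s['tool_pos'])
m=(g>70).astype(np.uint8); m[345:]=0
for c in cv2.findContours(m,cv2.RETR_EXTERNAL,cv2.CHAIN_APPROX_NONE)[0]:
    if 300<cv2.contourArea(c)<20000:
        r=cv2.minAreaRect(c); w=ray(C,cv2.boxPoints(r),.015); print(np.round(r[0]),w.round(4).tolist(),w.mean(0))
go(.4545,-.0059,.006,2.72)
E
```

```text
t: 28.62
tool_pos: [0.4569, -0.0062, 0.1336]
orientation: [0.684, 3.064, 0.001]
force: [0.3, 0.0, 0.4]
opening: 0.0607
gripper_force: 0.0
[ 0.45693351 -0.00615638  0.13357979]
[407. 311.] [[0.5199, 0.0224], [0.5201, 0.0541], [0.6077, 0.054], [0.6088, 0.0197]] [0.56412308 0.03754827]
[216. 312.] [[0.4414, -0.1429], [0.473, -0.0757], [0.5341, -0.1084], [0.5003, -0.1801]] [ 0.48719876 -0.12680499]
[317. 242.] [[0.4227, -0.0025], [0.4314, 0.0159], [0.5094, -0.0197], [0.4999, -0.0398]] [ 0.46586394 -0.01154683]
[464. 167.] [[0.4594, 0.0989], [0.4289, 0.1154], [0.4554, 0.1553], [0.4872, 0.1402]] [0.45771336 0.127425  ]
shift [ 0.005 -0.003  0.255] turn [ 0.001  0.001 -0.01 ]
```

View pics/w7.png

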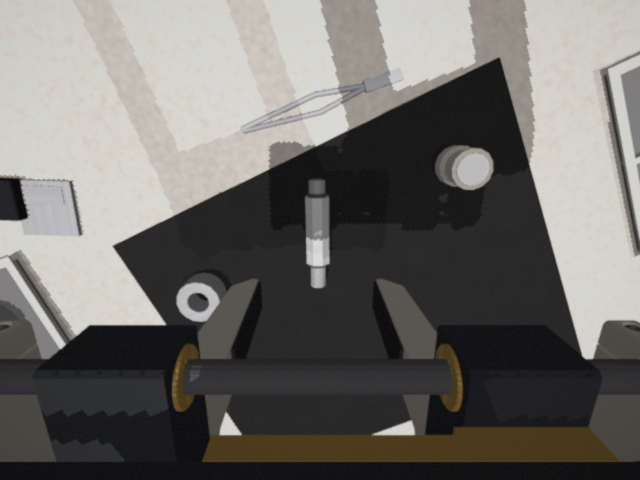

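The plug lies vertically in the view at column 317, with its handle between rows 193 and 266. Now I'll work out the handle's middle.

```bash
python3 - <<'E'
from h import *
w=ray(cam("wrist",read_state()),[[317,193],[317,266]],.016); m=w.mean(0); print(w,m)
go(m[0],m[1],.0065,2.71)
E
```

```text
[[ 0.42472547  0.0082381 ]
 [ 0.48467806 -0.01982032]] [ 0.45470177 -0.00579111]
shift [ 0.005 -0.002  0.254] turn [ 0.001  0.001 -0.004]
```

```bash
python3 -m crank '[[[0.3,0.005,-0.002,0.08,0,0,0],[0.3,0.005,-0.002,0.16,0,0,0],[0.3,0.005,-0.002,0.22,0,0,0],[0.3,0.005,-0.002,0.253,0,0,0],[0.3,0.005,-0.002,0.253,0,0,0]]]' 25
python3 -m crank '[[[-1,0,0,0,0,0,0],[-1,0,0,0,0,0,0],[-1,0,0,0,0,0,0],[-1,0,0,0,0,0,0],[-1,0,0,0,0,0,0]]]'
python3 -m crank '[[[-1,0,0,0,0,0,0],[-1,0,0,0,0,0,0],[-1,0,0,0,0,0,0],[-1,0,0,0,0,0,0],[-1,0,0,0,0,0,0]]]'
```

```text
t: 29.3
tool_pos: [0.4536, -0.0053, 0.0055]
orientation: [-0.679, -3.066, 0.0]
force: [-0.1, -0.1, 1.2]
opening: 0.0607
gripper_force: 0.0
t: 29.92
tool_pos: [0.4537, -0.0059, 0.0062]
orientation: [0.68, 3.067, 0.0]
force: [0.7, 0.4, 2.0]
opening: 0.0197
gripper_force: 25.0
t: 30.55
tool_pos: [0.4537, -0.0059, 0.0062]
orientation: [0.68, 3.067, 0.0]
force: [-0.5, 0.8, 5.7]
opening: 0.02
gripper_force: 25.0
```

```bash
python3 -m crank '[[[-1,0,0,-0.04,0,0,0],[-1,0,0,-0.1,0,0,0],[-1,0,0,-0.18,0,0,0],[-1,0,0,-0.25,0,0,0],[-1,0,0,-0.25,0,0,0]]]'
python3 -c "
from h import *
go(.4775,.326,.12,1.571)"
```

```text
t: 31.18
tool_pos: [0.4553, -0.0063, 0.1335]
orientation: [0.679, 3.062, 0.0]
force: [-0.1, 0.8, -0.9]
opening: 0.0196
gripper_force: 25.0
shift [0.241 0.621 0.027] turn [0.002 0.002 0.722]
```

```bash
python3 -m crank '[[[-1,0.04,0.1,0,0,0,0.1],[-1,0.08,0.2,0,0,0,0.2],[-1,0.12,0.31,0,0,0,0.31],[-1,0.16,0.41,0,0,0,0.41],[-1,0.2,0.51,0,0,0,0.52]]]'
python3 -m crank '[[[-1,0,0,0,0,0,0.1],[-1,0,0,0,0,0,0.2],[-1,0,0,0,0,0,0.2],[-1,0,0,0,0,0,0.2],[-1,0,0,0,0,0,0.2]]]'
python3 -c "
from h import *
go(.4775,.326,.12,1.571)"
```

```text
t: 31.8
tool_pos: [0.4693, 0.2687, 0.1285]
orientation: [-1.848, -2.539, 0.004]
force: [-0.0, -1.2, -0.1]
opening: 0.0197
gripper_force: 25.0
t: 32.42
tool_pos: [0.4704, 0.2671, 0.1305]
orientation: [-2.215, -2.227, 0.001]
force: [-0.5, 0.8, -1.3]
opening: 0.0198
gripper_force: 25.0
shift [0.118 0.015 0.021] turn [-0.     0.     0.003]
```

```bash
python3 -m crank '[[[-1,0.06,0.01,0,0,0,0],[-1,0.118,0.015,0,0,0,0.003],[-1,0.118,0.015,0,0,0,0.003],[-1,0.118,0.015,0.08,0,0,0.003],[-1,0.118,0.015,0.1,0,0,0.003]]]'
python3 - <<'E'
from h import *
s=read_state(); im=read_camera("wrist"); cv2.imwrite("pics/w8.png",im[:,:,::-1])
go(.4775,.326,.0085,1.571)
E
```

```text
t: 33.05
tool_pos: [0.4759, 0.3246, 0.078]
orientation: [-2.221, -2.22, 0.008]
force: [0.2, -0.7, -1.4]
opening: 0.0196
gripper_force: 25.0
shift [0.003 0.004 0.139] turn [-0.003  0.002 -0.001]
```

View pics/w8.png

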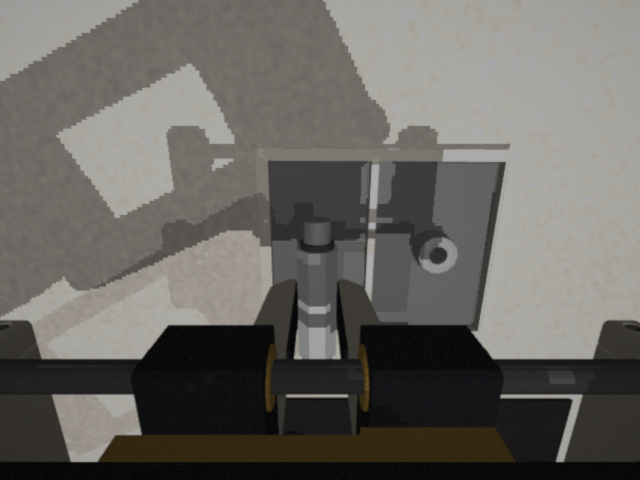

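The plug (318, 220–350) is centred over the narrow compartment (columns 270–366). The small ring lies flat in the wide one at (437,253). I'll lower the plug.

```bash
python3 -m crank '[[[-1,0,0.002,0.04,0,0,0],[-1,0,0.002,0.08,0,0,0],[-1,0,0.002,0.11,0,0,0],[-1,0,0.002,0.125,0,0,0],[-1,0,0.002,0.13,0,0,0]]]'
python3 -m crank '[[[-1,0,0,0,0,0,0],[-1,0,0,0,0,0,0],[-1,0,0,0,0,0,0],[-1,0,0,0,0,0,0],[-1,0,0,0,0,0,0]]]'
```

```text
t: 33.72
tool_pos: [0.4786, 0.3263, 0.0154]
orientation: [-2.222, -2.22, 0.001]
force: [-0.2, 0.5, -0.5]
opening: 0.0196
gripper_force: 25.0
t: 34.35
tool_pos: [0.4789, 0.3265, 0.0161]
orientation: [2.223, 2.22, 0.0]
force: [1.1, 1.5, -1.5]
opening: 0.0192
gripper_force: 25.0
```

Contact is expected near 0.0072, so there are about 9 mm to go.

```bash
python3 -m crank '[[[-1,-0.002,0,0.006,0,0,0],[-1,-0.002,0,0.012,0,0,0],[-1,-0.002,0,0.016,0,0,0],[-1,-0.002,0,0.016,0,0,0],[-1,-0.002,0,0.016,0,0,0]]]'
python3 -m crank '[[[-1,0,0,0.001,0,0,0],[-1,0,0,0.002,0,0,0],[-1,0,0,0.003,0,0,0],[-1,0,0,0.003,0,0,0],[-1,0,0,0.003,0,0,0]]]'
```

```text
t: 34.98
tool_pos: [0.4789, 0.3255, 0.008]
orientation: [2.223, 2.22, 0.0]
force: [0.9, -0.5, -0.7]
opening: 0.0196
gripper_force: 25.0
t: 35.6
tool_pos: [0.4789, 0.3255, 0.0073]
orientation: [2.222, 2.22, 0.0]
force: [-2.8, -1.2, 6.6]
opening: 0.0196
gripper_force: 25.0
```

Contact. I'll release narrowly, lift and check.

```bash
python3 -m crank '[[[-0.43,0,0,0,0,0,0],[-0.43,0,0,0,0,0,0],[-0.43,0,0,0,0,0,0],[-0.43,0,0,-0.02,0,0,0],[-0.43,0,0,-0.06,0,0,0]]]'
python3 -m crank '[[[0,0,0,-0.1,0,0,0],[0,0,0,-0.2,0,0,0],[0,-0.1,0,-0.3,0,0,0],[0,-0.2,0,-0.3,0,0,0],[0,-0.2,0,-0.3,0,0,0]]]'
python3 - <<'E'
from h import *
s=read_state(); im=read_camera("wrist"); cv2.imwrite("pics/w9.png",im[:,:,::-1])
E
```

```text
t: 36.22
tool_pos: [0.4782, 0.3251, 0.0367]
orientation: [-2.222, -2.22, 0.003]
force: [0.5, -0.1, 0.8]
opening: 0.0265
gripper_force: 0.0
t: 36.85
tool_pos: [0.4801, 0.223, 0.1899]
orientation: [2.225, 2.214, 0.006]
force: [0.6, 0.6, 0.6]
opening: 0.0466
gripper_force: 0.0
```

View pics/w9.png

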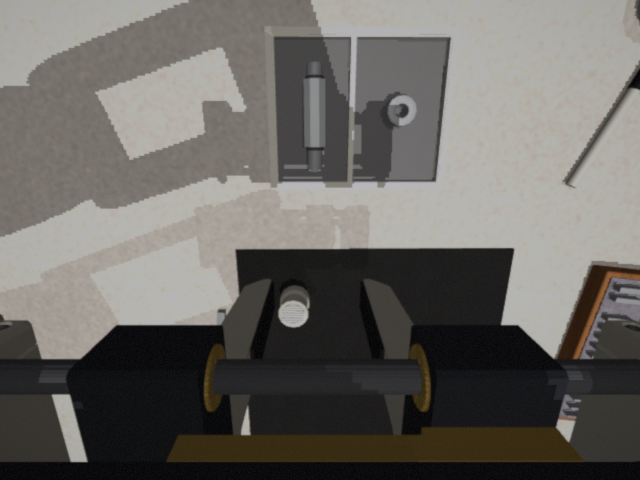

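The plug (315,117) lies lengthwise in the narrow compartment, the small ring (401,110) is in the wide one, and the loupe is untouched. I'll hand the job in.

```bash
python3 -m crank '[[[0,0,0,0,0,0,0],[0,0,0,0,0,0,0],[0,0,0,0,0,0,0],[0,0,0,0,0,0,0],[0,0,0,0,0,0,0]]]'; python3 -c "
from plant import *
print(close_job())"
```

```text
t: 37.52
tool_pos: [0.4786, 0.2257, 0.1863]
orientation: [-2.222, -2.221, 0.0]
force: [0.1, 0.1, -0.1]
opening: 0.0466
gripper_force: 0.0
the job is handed in; nothing more can be done
None
```

Both kits are in their trays, all four pieces look flat on their compartment floors in the camera views, the middle ring and loupe were left alone, and I handed the job in at about 37.5 s; no verdict came back.

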